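# Thread and lock the axle of a component reel stand

## Robot

A 7-joint arm with a two-finger parallel gripper is mounted at the origin on the work surface. World frame = base frame: x ahead of the robot, y to its left, z up, the work surface at z = 0. Lengths are in m, angles in degrees, forces in N, time in s.
With the tool pointing down it reaches from about 0.425 to 0.875 m from the base axis. Payload 4.7 kg.
Tool frame: the origin (TCP) lies at the very end of the fingers, on their centre line; the grasp point (between the pads) lies env.hold_point_z behind it (env.hold_point_z is the distance from the TCP to the grasp point, in m); z points along the fingers, y is the line along which they close (so a half turn about z gives the same grasp; the last joint's range is limited). The gripper opens to 87 mm and grips with 3 to 60 N. Pads are 19 mm wide; open, the fingers measure 117 mm over their backs; the gripper's body (75 mm by 190 mm) begins 51 mm behind the grasp point.
Start: joints at [72.141, 18.392, -4.016, 83.108, 1.295, 78.541, -3.26], TCP at [0.208, -0.616, 0.223] pointing down, gripper open.
Joint ranges: [-163.93, 163.93], [-17.29, 119.83], [-79.2, 71.16], [3.27, 140.29], [-89.18, 269.18], [5.43, 117.66], [-154.24, 154.24]. Speed limits (degrees/s): [147.25, 147.25, 180, 180, 180, 180, 180].

## Interface

Orientations are given as [roll, pitch, yaw] about the fixed x, y, z axes, in that order (R = Rz(yaw) Ry(pitch) Rx(roll)).
In Python, from cell import env gives the robot as it stands.
- The arm moves only by the shell command python3 -m jog 'ROWS' [FORCE]. ROWS is JSON, a list of rows, each an object with "dp": the shift along the tool's x, y, z in cm, a list of three; "twist": the turn about the tool's z in degrees; "fingers": the opening, from 0 (shut) to 1 (fully open). A call has 1 to 8 rows; each row is the pose to reach, as a shift and turn from the pose commanded when the call began, along the tool's axes at that moment; what a row does not reach only later rows make up. A row lasts 1/8 s, in which the tool goes at most 62.5 mm and 10.7 degrees, less where a joint would pass 70% of its speed; a pose out of reach is approached as far as the arm can. A call with a gripper value outside its range is refused whole. The fingers move at their own pace and stop on an object; FORCE is the grip in N (left out, the last holds). Time passes only in rows, so rows that repeat a pose let the fingers close. It gives the time, the measured TCP pose, the force, the opening and the grip force at its end, in the units of the state.
- env.get_obs(): the state, without advancing time (a new reading comes with each control period).
- env.read_camera(name): name is "scene" or "top" or "wrist"; returns a dict with "pixels" (384x512x3 uint8, blue, green, red), "depth" (384x512 float32, m along the optical axis (not along the pixel's ray), 0 where there is no reading), "fx", "fy", "cx", "cy" (pixels), "rvec" (rotation vector, rad) and "tvec" (3), from world to camera coordinates, as OpenCV has them. Camera axes: x right, y down, z forward; pixel columns grow to the right and rows downward; lengths in m; the calibration is good to about 2 mm. A picture is of the moment at which its call begins.
- env.sign_off(): hands the job in; it is judged then, once.
The state is a dict: "time_s": time; "qpos": joint angles; "joint_velocities": joint speeds; "effort": joint torques, N m; "tool_pos": TCP position; "tool_rot": TCP orientation; "force": force on the tool from outside, world axes, zero at the start; "wrist_torque": the same for the moment, N m; "grip_width": finger opening in m; "grasp_force": force on a finger pad.
Only numpy, scipy, OpenCV 4.12 (cv2) and the standard library are available. Lean on these libraries where they do the work, as an engineer would, in place of code of your own. Each camera call takes 0.05 s, during which the arm holds its last target. There are 200 camera calls.

## Task

The reel of taped parts is standing in the reel stand without its axle. Pull the red plunger of the stand out and give it a quarter turn so that it stays out by itself, take the axle from the blue bin by its black handle and thread it through the bush, the reel and the lock block until the handle is fully home against the bush, then turn the plunger back so that it drops into the axle's groove and locks it. Do not drop the axle or lay it on the bench, and leave the mug, the bottle and the pile of boards where they are.

Things in the scene. Friction and masses are not known exactly. Their poses are not given: they have to be found in the camera images.
- stand: Reel stand fixed to the bench: grey base 180 x 125 x 8 mm, two upright aluminium plates, dark steel lock block. Origin: on the bench under the middle of the reel space (y -18 to 18 mm). y axis: the way the axle is pushed in, about the robot's left; z up; x away from the robot. The bearing axis is the line x = 0, z = 103 mm along y.
- near_bush (a point): Centre of the mouth of the brass bush, where the axle goes in (stand frame 0, -30, 103 mm; axes as the stand's). Bush: 21 mm outside, bore 13.2 mm, 12 mm long, standing 8 mm out of the near plate.
- near_plate (a point): Middle of the top edge of the near side plate (stand frame 0, -20, 173 mm; axes as the stand's). Plate 4 mm thick (y -22 to -18 mm), 70 mm wide, reaching 70 mm above the bearing axis: close beside the axle's handle when it is home, so a gripper with a thick body has to lean back from it, some 30 degrees.
- lock_block (a point): Centre of the exit of the lock block's bore (stand frame 0, 66, 103 mm; axes as the stand's). Block: y 22 to 66 mm, 40 mm wide, bore 13.2 mm, top 20 mm above the bearing axis. The plunger sits in it at y = 54 mm, square to the bearing axis, leaning 0.61 rad (35 degrees) from vertical towards the stand's -x, the robot's side.
- wing_grip (a point): On the plunger's axis, inside its red wing: a flat bar 12 mm thick, 30 mm long, reaching 13 mm below to 11 mm above this point; 63 mm from the bearing axis when the plunger is in. z axis: out along the plunger (pull this way); y: along the wing; x: across its thickness (pinch this way). 25 mm below this point begins a slotted steel collar, 22 mm across.
- plunger (a joint): How far the plunger is out (m). 0: fully in, nose across the bore, in the axle's way. 0.009: parked on the collar, clear of the bore. Stop at 0.0125. A spring pushes it in with 4 N at 0, 7.5 N at 0.0115. It reads 0.004 with the nose in the groove of an axle that is home, 0.0065 on the plain shaft.
- plunger_wing (a joint): Turn of the wing (rad), counter-clockwise seen from outside the plunger. About 0: wing along the axle, plunger free to go in. It turns only when pulled out 0.010 or more. Past about 0.3 (quarter turn 1.57, stop 1.65) its cross pin rests on the collar and it stays out when let go. Turned back to within 0.1 of 0 and let go, it drops in by its spring.
- reel: Reel of taped parts, white flanges, 178 mm across, 30 mm wide, about 0.16 kg, loose, standing upright on two rests in the stand, top 190 mm above the bench. Origin: middle of its hub; y axis along the bore (13.5 mm). It stands 1.75 mm lower than the bearings: the axle's tapered tip lifts it on the way through. Leave it there.
- axle: Steel axle 12 mm thick, 0.12 kg, with a round black handle 24 mm thick. Origin: centre of the handle's front face (shoulder); x axis towards the tip. Handle x -38 to 0 mm; tip at 108 mm, last 14 mm tapering to 5 mm; groove 7 mm thick, 9 mm wide at x = 84 mm. Lies level in the bin's notches, 48 mm above the bench. Home: shoulder on the bush mouth, x axis along the stand's y.
- axle_grip (a point): Point to grip the axle: on its axis inside the handle, 20 mm behind the shoulder. Axes as the axle's.
- axle_tip (a point): Centre of the end of the axle's taper. Axes as the axle's.
- bin: Blue plastic bin, 110 x 60 x 50 mm, fixed to the bench. The axle lies along its y axis, across it, in 8 mm deep notches of the two long walls; the handle overhangs. Origin: centre of its underside.
- mug: Black mug, 82 mm across, 95 mm high, loose. Origin: centre of its underside.
- flux: White bottle with a blue cap, 56 mm across, 100 mm high, loose. Origin: centre of its underside.
- boards: Pile of green circuit boards, 92 x 132 mm, about 42 mm high, loose. Origin: centre of its underside.
Mind the look-alikes: they are no part of the job. Of the things that look like the reel, the largest one is meant.

How it is judged (in metres and radians):
On the way, in this order (a step that is already met when the one before it is completed fails the run):
1. the plunger is pulled out and turned, and stays out by itself with the fingers off it (value of joint plunger above 0.008 m and value of joint plunger_wing above 0.6 rad and contact force between the fingers and plunger_wing below 0.05 N), for 0.2 s.
2. the axle's tip is through the bush and in the reel's hub, the axle in line with the bearings (y of axle_tip in the frame of stand above 0 m and distance between axle_tip and near_bush below 0.07 m and angle between the x axis of axle and the y axis of stand, either way round below 0.1 rad).
3. the axle is through bush, reel and lock block with its handle home against the bush, the plunger still parked out (distance between axle and near_bush below 0.0028 m and distance between axle_tip and lock_block below 0.0155 m and angle between the x axis of axle and the y axis of stand, either way round below 0.05 rad and value of joint plunger above 0.008 m), for 0.2 s.
At the end, for the whole second after the job is handed in: The axle is in line (0.05 rad) through bush, reel hub and lock block, its shoulder within 2.8 mm of the bush mouth; the plunger is turned back (wing below 0.3 rad) and sits in the groove (plunger reads 2.5 to 5.8 mm); the reel hangs on the axle; all at rest (distance between axle and near_bush below 0.0028 m and distance between axle_tip and lock_block below 0.0155 m and angle between the x axis of axle and the y axis of stand, either way round below 0.05 rad and value of joint plunger between 0.0025 and 0.0058 m and value of joint plunger_wing below 0.3 rad and distance between reel and axle below 0.04 m and linear speed of axle below 0.02 m/s and linear speed of reel below 0.05 m/s); the robot touches nothing.
It fails at once if the axle is dropped or laid on the bench (height (world z) of axle below 0.03 m or height (world z) of axle_tip below 0.02 m).
It fails at once if the mug, the bottle or the pile of boards is pushed away or tipped (distance of any of mug, flux, boards from where it was at the start of the episode above 0.03 m or angle between any of mug, flux's own z axis and vertical above 0.5 rad).
It also fails if it takes over 66 s, if anything falls off the work surface, if the arm or the gripper's body presses on something with over 40 N, if the wrist force passes 120 N, or if a joint passes its speed limit or range.

## Working session

There is one attempt and no reset: what is moved stays moved. The work goes in short steps, Python scripts to look and compute and a shell command to move; the robot and the scene stay as the last step left them, time stands still between calls to the robot, and variables do not carry over. Pictures are saved under pics/ and viewed, at most 10 in all, crops included, and the job is handed in when it is done.

```bash
mkdir -p pics; ls
cat > h.py <<'E'
import numpy as np, cv2, pickle
from cell import env
def cam(n):
    c=env.read_camera(n); c['R']=cv2.Rodrigues(np.array(c['rvec'],float))[0]; c['t']=np.array(c['tvec'],float).ravel(); return c
def pt(c,u,v,d=None):
    d=c['depth'][int(v),int(u)] if d is None else d
    p=np.array([(u-c['cx'])/c['fx']*d,(v-c['cy'])/c['fy']*d,d]); return c['R'].T@(p-c['t'])
def cloud(c):
    v,u=np.mgrid[:384,:512]; d=c['depth']
    p=np.stack([(u-c['cx'])/c['fx']*d,(v-c['cy'])/c['fy']*d,d],-1)
    return (p-c['t'])@c['R']
def ray(c,u,v):
    o=-c['R'].T@c['t']; d=c['R'].T@np.array([(u-c['cx'])/c['fx'],(v-c['cy'])/c['fy'],1]); return o,d
def onz(c,u,v,z):
    o,d=ray(c,u,v); return o+d*(z-o[2])/d[2]
def proj(c,p):
    q=c['R']@np.array(p)+c['t']; return q[0]/q[2]*c['fx']+c['cx'],q[1]/q[2]*c['fy']+c['cy']
E
python3 - <<'E'
from h import *
print(env.get_obs(), env.hold_point_z)
for n in ['scene','top']:
    c=cam(n); pickle.dump(c,open(n+'.pkl','wb'))
    cv2.imwrite(f'pics/{n}0.png',cv2.resize(c['pixels'],(800,600)))
    print(n,c['fx'],c['cx'],c['cy'],-c['R'].T@c['t'],(c['depth']>0).mean())
E
```

```text
pics
{'time_s': 0.0, 'qpos': array([72.14025393, 18.43991977, -4.01553202, 83.17584187,  1.29457944,
       78.54301494, -3.26014551]), 'joint_velocities': array([ 0.09903671,  0.08281915, -0.07061292, -0.0460129 ,  0.00953403,
       -0.03239414, -0.05422743]), 'effort': array([ 7.27543738e-04, -4.91284096e+01, -4.03586207e-01, -3.12532425e+01,
       -6.39189966e-02,  4.38356667e-02,  1.68796796e-04]), 'tool_pos': array([ 0.20781874, -0.61527337,  0.22144356]), 'tool_rot': array([-1.79886449e+02,  5.51577799e-03,  1.86692931e+01]), 'force': array([-0.27107343,  0.29137209, -0.21654309]), 'wrist_torque': array([ 0.00068572, -0.01298766,  0.01113938]), 'grasp_force': 0.0, 'grip_width': 0.0867454428782606} 0.0187
scene 366.3938513366195 258.8226493383838 193.64153250543373 [1.31372428 0.09685008 0.69540343] 0.9958902994791666
top 454.9743721652941 261.6398253824545 187.27694208853006 [0.37286435 0.01148318 1.56985329] 0.9961395263671875
```

View pics/scene0.png

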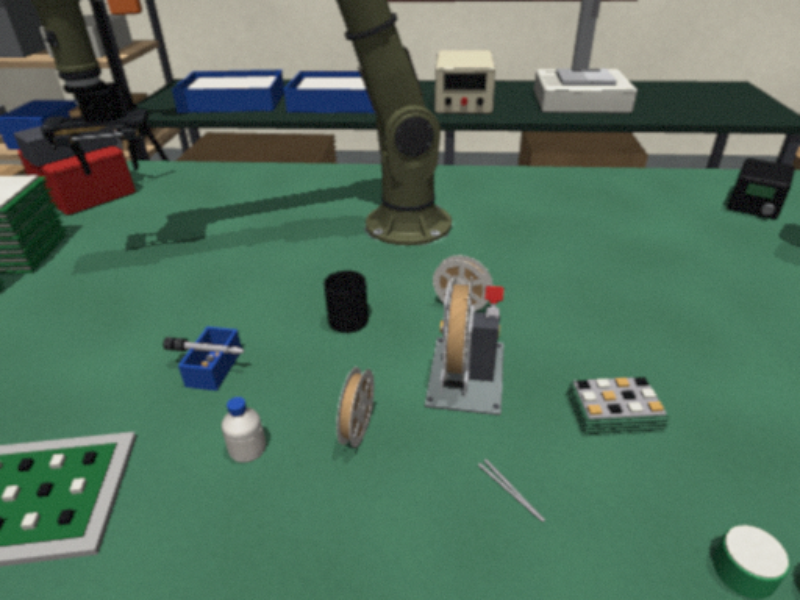

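View pics/top0.png

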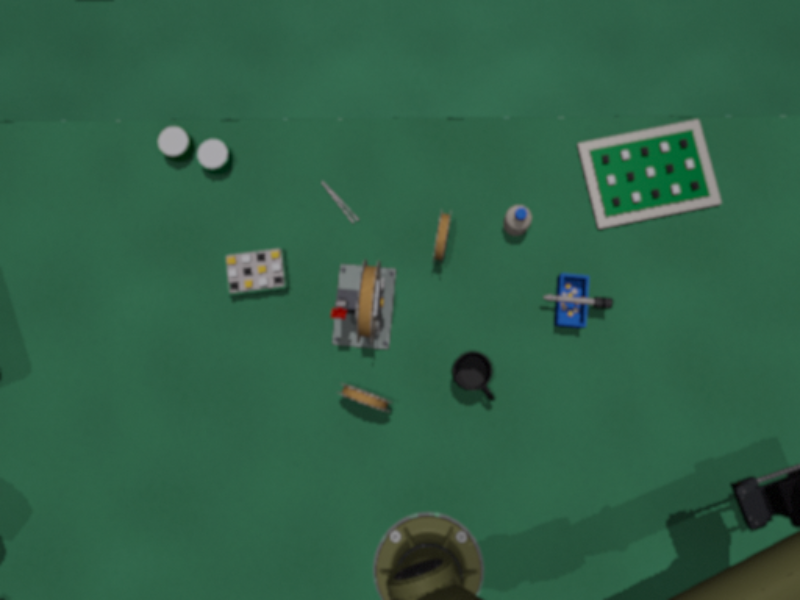

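The scene view shows the stand at about (465,340) with the red wing at (495,295), the bin with the axle at (205,350). In the top view the wing is at (339,313), the axle runs from its handle (604,302) to its tip (546,298), and the stand base is centred at (365,306).

```bash
cat > m.py <<'E'
from h import *
c=pickle.load(open('top.pkl','rb')); P=cloud(c); px=c['pixels'].astype(int)
hsv=cv2.cvtColor(c['pixels'],cv2.COLOR_BGR2HSV)
def box(m,x0,y0,x1,y1):
    k=np.zeros_like(m); k[int(y0/1.5625):int(y1/1.5625),int(x0/1.5625):int(x1/1.5625)]=1; return m&(k>0)
# base plate: not green, low, near stand
ng=~((hsv[...,0]>60)&(hsv[...,0]<95)&(hsv[...,1]>70))
b=box(ng,320,255,405,355)
vs,us=np.nonzero(b); q=np.array([onz(c,u,v,.008) if P[v,u,2]<.02 else [9,9,9] for u,v in zip(us,vs)]); q=q[q[:,0]<5]
r=cv2.minAreaRect((q[:,:2]*1000).astype(np.float32)); print('base',r,len(q))
red=((hsv[...,0]<8)|(hsv[...,0]>172))&(hsv[...,1]>150)&(hsv[...,2]>100)
for n in ['top','scene']:
    c2=pickle.load(open(n+'.pkl','rb')); h2=cv2.cvtColor(c2['pixels'],cv2.COLOR_BGR2HSV); P2=cloud(c2)
    red=((h2[...,0]<8)|(h2[...,0]>172))&(h2[...,1]>150)&(h2[...,2]>100)
    s=red&(abs(P2[...,0]-.48)<.15)&(abs(P2[...,1]-.1)<.15)&(P2[...,2]>.08)
    vs,us=np.nonzero(s); print(n,'red',len(vs),us.mean(),vs.mean(),us.min(),us.max(),vs.min(),vs.max(),np.median(P2[s],0))
    # axle: points above .045 around bin
    a=(abs(P2[...,0]-.55)<.1)&(abs(P2[...,1]+.36)<.14)&(P2[...,2]>.044)&(P2[...,2]<.08)
    d=(h2[...,2]<60)&a; g=a&(h2[...,1]<60)&(h2[...,2]>80)
    for nm,m in (('handle',d),('shaft',g)):
        if m.sum()>5:
            q=np.array([onz(c2,u,v,.048 if nm=='handle' else .05) for v,u in zip(*np.nonzero(m))])
            print(n,nm,m.sum(),q.mean(0),np.percentile(q[:,1],[1,99]),q[:,0].min(),q[:,0].max(),'line',cv2.fitLine(q[:,:2].astype(np.float32),2,0,.01,.01).ravel(), np.median(P2[m],0))
E
python3 m.py
```

```text
base ((562.4348754882812, 145.55316162109375), (138.00213623046875, 191.02755737304688), 84.7621078491211) 1000
top red 52 216.25 199.92307692307693 212 220 197 203 [0.52644293 0.18012407 0.16064108]
top handle 69 [ 0.55907271 -0.37607363  0.048     ] [-0.39399331 -0.35696394] 0.5477545112967355 0.5714591656643431 line [ 0.00195546  0.9999981   0.55907273 -0.37607363] [ 0.55709516 -0.37478682  0.05655115]
top shaft 101 [ 0.56702356 -0.30468551  0.05      ] [-0.35675618 -0.25343229] 0.5577046635360137 0.5748598210364191 line [ 0.09383142  0.9955881   0.5670236  -0.3046855 ] [ 0.56750159 -0.30411595  0.05117965]
scene red 99 315.93939393939394 187.87878787878788 311 321 183 193 [0.53292887 0.18069035 0.15804354]
scene handle 71 [ 0.56188707 -0.37651713  0.048     ] [-0.39613361 -0.35567711] 0.5462280530050951 0.5761888269923882 line [ 0.4327907   0.90149444  0.5618871  -0.37651712] [ 0.57034286 -0.37257518  0.05480435]
scene shaft 151 [ 0.56775666 -0.30532641  0.05      ] [-0.35723917 -0.24953386] 0.5526015980479009 0.587206273898677 line [ 0.1152298   0.9933389   0.56775665 -0.3053264 ] [ 0.571551   -0.30419745  0.0529643 ]
```

```bash
python3 -m jog '[{"dp":[5,-5.5,-3],"twist":8,"fingers":0.45},{"dp":[9,-10.5,-6],"twist":16,"fingers":0.45},{"dp":[13,-15,-8],"twist":24,"fingers":0.45},{"dp":[17,-20,-8],"twist":24,"fingers":0.45},{"dp":[21,-24.5,-8],"twist":24,"fingers":0.45},{"dp":[25,-29,-8],"twist":24,"fingers":0.45},{"dp":[28,-33,-8],"twist":24,"fingers":0.45},{"dp":[31,-36.5,-8],"twist":24,"fingers":0.45}]'
```

```text
time_s: 1.1
tool_pos: [0.3852, -0.1684, 0.3024]
tool_rot: [180.0, -0.0, -5.3]
force: [0.5, -0.1, 0.3]
grip_width: 0.0392
grasp_force: 0.0
```

```bash
python3 -m jog '[{"dp":[1.5,-5.5,0]},{"dp":[3,-11,0]},{"dp":[4.5,-17,0]},{"dp":[6,-23,0]},{"dp":[7.5,-29,0]},{"dp":[9.3,-35,0]},{"dp":[9.3,-35,0]},{"dp":[9.3,-35,0]}]'
python3 - <<'E'
from h import *
c=cam('wrist'); pickle.dump(c,open('w1.pkl','wb')); cv2.imwrite('pics/w1.png',cv2.resize(c['pixels'],(800,600)))
print(-c['R'].T@c['t'],c['R'][2])
P=cloud(c);h=cv2.cvtColor(c['pixels'],cv2.COLOR_BGR2HSV)
s=((h[...,0]<8)|(h[...,0]>172))&(h[...,1]>150)&(h[...,2]>60)
print(s.sum()); q=P[s]; print(np.median(q,0),np.percentile(q,[2,98],axis=0))
r=cv2.minAreaRect(np.argwhere(s)[:,::-1].astype(np.float32)); print(r)
E
```

```text
[ 0.46025059 -0.17465243  0.46467916] [-0.274519    0.02590256 -0.96123274]
0validation failed for argument at $[0]...
  return _methods._mean(a, axis=axis, dtype=dtype,
  ret = um.true_divide(
Traceback (most recent call last):
IndexError: index -1 is out of bounds for axis 0 with size 0
```

View pics/w1.png

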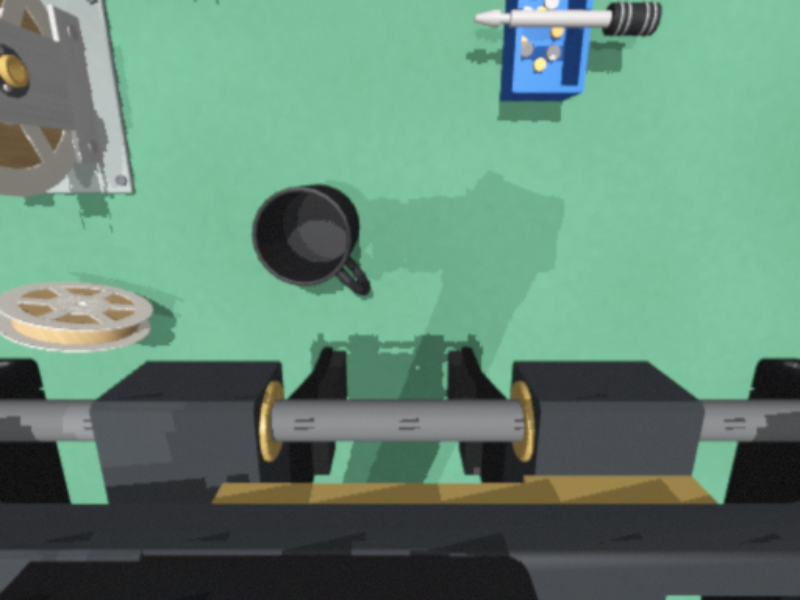

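The wrist view shows the mug at (305,235), the axle at the upper right (480–660,18) and the stand at the left edge. The move was refused because its rows lacked twist and fingers.

```bash
python3 -m jog '[{"dp":[1.5,-5.5,0],"twist":0,"fingers":0.45},{"dp":[3,-11,0],"twist":0,"fingers":0.45},{"dp":[4.5,-17,0],"twist":0,"fingers":0.45},{"dp":[6,-23,0],"twist":0,"fingers":0.45},{"dp":[7.5,-29,0],"twist":0,"fingers":0.45},{"dp":[8.5,-35,0],"twist":0,"fingers":0.45},{"dp":[8.5,-35,0],"twist":0,"fingers":0.45}]'
cat > look.py <<'E'
from h import *
import sys
c=cam('wrist'); pickle.dump(c,open(sys.argv[1]+'.pkl','wb')); cv2.imwrite(f'pics/{sys.argv[1]}.png',cv2.resize(c['pixels'],(800,600)))
o=env.get_obs(); print(o['tool_pos'],o['tool_rot'])
P=cloud(c);h=cv2.cvtColor(c['pixels'],cv2.COLOR_BGR2HSV)
s=((h[...,0]<8)|(h[...,0]>172))&(h[...,1]>150)&(h[...,2]>60)
if s.sum()>5:
    q=P[s]; print(s.sum(),np.median(q,0),np.percentile(q,[2,98],axis=0))
E
python3 look.py w2
```

```text
time_s: 2.02
tool_pos: [0.5011, 0.1753, 0.3018]
tool_rot: [-179.8, 0.2, -4.8]
force: [-0.0, -0.1, 0.0]
grip_width: 0.0394
grasp_force: 0.0
[0.50143674 0.17198342 0.30176973] [-1.79919232e+02  1.31975802e-01 -5.02539382e+00]
603 [0.52963241 0.17947903 0.16138627] [[0.51826926 0.16609851 0.14753634]
 [0.54100267 0.19301526 0.16716063]]
```

View pics/w2.png

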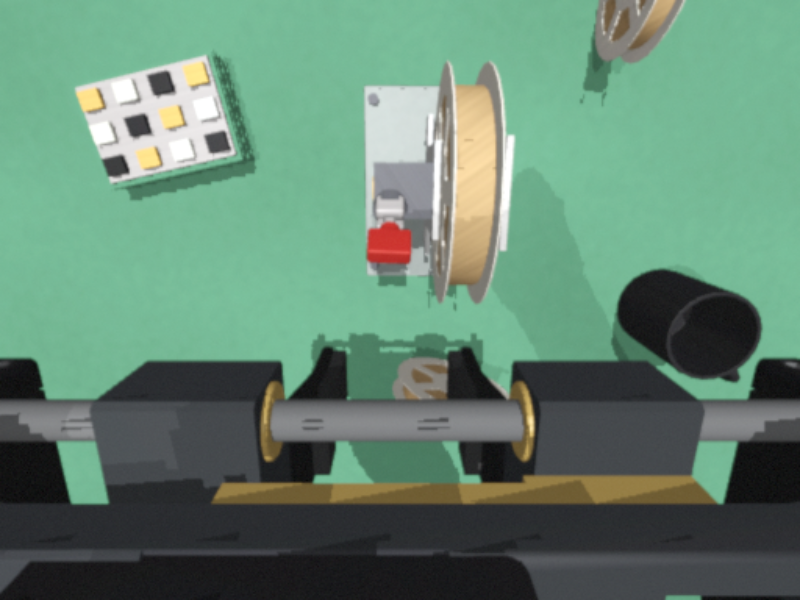

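The stand is seen square to the tool: red wing at (390,245), collar (390,207), lock block (400,190), reel (470,180), near plate edge at (507,190).

```bash
cat > s.py <<'E'
from h import *
c=pickle.load(open('w2.pkl','rb')); P=cloud(c); h=cv2.cvtColor(c['pixels'],cv2.COLOR_BGR2HSV)
Z=P[...,2]; near=(abs(P[...,0]-.56)<.14)&(abs(P[...,1]-.13)<.12)
# base edges at z~8mm: left edge column and bottom corner; fit outer +y edge
b=near&(Z>.004)&(Z<.012)&(h[...,1]<60)
q=(P[b][:,:2]*1000).astype(np.float32); r=cv2.minAreaRect(q); print('base',r)
# white near plate top z~.173
t=near&(abs(Z-.173)<.004)&(h[...,1]<40); n,l=cv2.connectedComponents(t.astype(np.uint8))
for i in range(1,n):
    m=l==i
    if m.sum()>40: print('z173',m.sum(),P[m].mean(0),cv2.minAreaRect((P[m][:,:2]*1000).astype(np.float32)))
# reel flange/tape
k=near&(Z>.16)&(h[...,0]>8)&(h[...,0]<22)&(h[...,1]>60); qq=P[k]; print('tape',k.sum(),qq.mean(0),cv2.minAreaRect((qq[:,:2]*1000).astype(np.float32)))
lb=near&(abs(Z-.123)<.004); 
if lb.sum(): print('block',lb.sum(),P[lb].mean(0),cv2.minAreaRect((P[lb][:,:2]*1000).astype(np.float32)))
# heights in stand frame near the far plate
yaw=np.radians(-5.2);o=np.array([.561,.123]);R=np.array([[np.cos(yaw),-np.sin(yaw)],[np.sin(yaw),np.cos(yaw)]])
S=(P[...,:2]-o)@R
for y in range(-40,76,4):
    print(y,[int(1000*np.max(Z[m])) if (m:=near&(abs(S[...,1]*1000-y)<2)&(abs(S[...,0]*1000-x)<6)).any() else -1 for x in range(-96,97,12)])
E
python3 s.py
```

```text
base ((563.2781372070312, 169.76898193359375), (68.75347137451172, 179.54762268066406), 84.4862289428711)
z173 86 [0.59549018 0.1067367  0.17299617] ((592.1077880859375, 106.68212127685547), (1.7774196863174438, 45.024192810058594), 84.28018951416016)
z173 322 [0.55878427 0.10339177 0.17306291] ((557.1722412109375, 103.51670837402344), (4.5379533767700195, 69.5807876586914), 84.76439666748047)
z173 58 [0.51822468 0.11372899 0.17325539] ((519.713134765625, 113.69993591308594), (1.596670150756836, 35.88825607299805), 87.29741668701172)
z173 41 [0.51882007 0.1422096  0.17293755] ((520.3692016601562, 141.65673828125), (1.5904431343078613, 35.35969924926758), 84.69418334960938)
tape 7622 [0.53568285 0.15088575 0.33267855] ((546.3212890625, 155.31771850585938), (108.13676452636719, 109.11815643310547), 7.780066967010498)
block 1531 [0.56623924 0.15696577 0.12366594] ((561.50341796875, 150.04588317871094), (80.17627716064453, 172.3372344970703), 84.8054428100586)
-40 [-1, -1, -1, -1, -1, -1, 374, -1, -1, -1, -1, -1, -1, -1, -1, -1, -1]
-36 [-1, -1, -1, -1, -1, -1, 379, -1, -1, -1, -1, -1, -
[... 1383 characters left out ...]
, 9, 9, 9, 9, 422, 124, 124, 124, 124, 9, 9, 9, 9, 9, 10, 1]
40 [8, 9, -1, -1, 165, 422, 152, 127, 124, 125, 9, 9, 10, 9, 9, 9, 1]
44 [8, 8, -1, -1, 166, 422, 151, 140, 125, 124, 8, 9, 9, 9, 9, 9, 2]
48 [7, 9, -1, -1, 166, 422, 153, 141, 130, 463, 9, 10, 9, 9, 9, 9, 1]
52 [7, 9, -1, -1, 165, 422, 153, 141, 130, 124, 10, 10, 9, 10, 10, 9, 0]
56 [8, 9, -1, -1, 165, 422, 153, 140, 132, 126, 9, 9, 10, 8, 9, 8, 1]
60 [9, 10, -1, -1, 166, 422, 154, 140, 128, 124, 9, 9, 10, 10, 9, 9, 1]
64 [7, 9, -1, -1, 166, 422, 155, 139, 125, 124, 9, 9, 9, 9, 9, 9, 1]
68 [7, 11, 352, 352, 166, 421, 154, 126, 115, 108, 9, 9, 9, 9, 12, 10, 1]
72 [8, 12, 363, 380, 395, 421, 396, -1, -1, 9, 10, 9, 10, 10, 12, 11, 1]
```

```bash
python3 -m jog '[{"dp":[2.5,-1.2,3],"twist":0,"fingers":0.42},{"dp":[2.5,-1.2,7],"twist":0,"fingers":0.42},{"dp":[2.5,-1.2,10],"twist":0,"fingers":0.42},{"dp":[2.5,-1.2,12.5],"twist":0,"fingers":0.42},{"dp":[2.5,-1.2,12.5],"twist":0,"fingers":0.42}]'
python3 - <<'E'
from h import *
c=cam('wrist'); pickle.dump(c,open('w3.pkl','wb')); print(env.get_obs()['tool_pos'])
P=cloud(c);h=cv2.cvtColor(c['pixels'],cv2.COLOR_BGR2HSV)
s=((h[...,0]<8)|(h[...,0]>172))&(h[...,1]>150)&(h[...,2]>60)
q=P[s]; print(s.sum(),np.median(q,0),np.percentile(q,[2,98],axis=0))
cv2.imwrite('pics/w3.png',cv2.resize(c['pixels'],(640,480)))
E
```

```text
time_s: 2.7
tool_pos: [0.5269, 0.1765, 0.1755]
tool_rot: [179.8, 0.2, -5.5]
force: [0.8, -0.1, 0.3]
grip_width: 0.0364
grasp_force: 0.0
[0.52790333 0.17744376 0.17717373]
1666 [0.53099123 0.17949598 0.16038361] [[0.51871864 0.16610435 0.14632969]
 [0.54172372 0.19334683 0.16696105]]
```

View pics/w3.png

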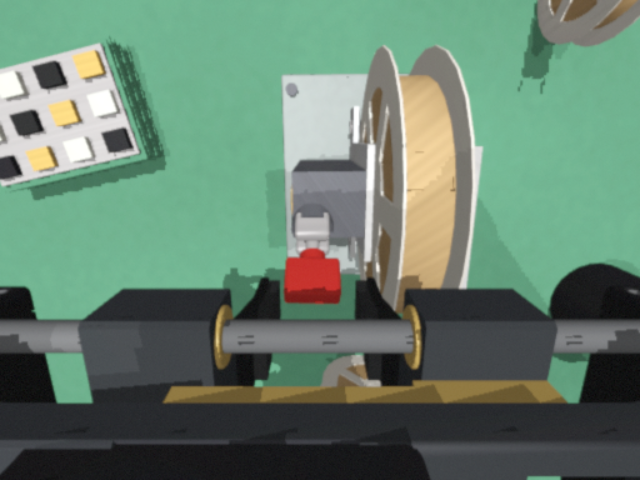

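The wing sits at (312,280) between the fingertips at (265,300) and (370,300), nearly centred while the arm is still settling.

```bash
python3 -m jog '[{"dp":[0.2,0,0],"twist":0,"fingers":0.42},{"dp":[0.2,0,0],"twist":0,"fingers":0.42},{"dp":[0.2,0,1.5],"twist":0,"fingers":0.42},{"dp":[0.2,0,3],"twist":0,"fingers":0.42},{"dp":[0.2,0,4],"twist":0,"fingers":0.42},{"dp":[0.2,0,4],"twist":0,"fingers":0.42},{"dp":[0.2,0,4],"twist":0,"fingers":0.42}]'; python3 -c "
from cell import env;o=env.get_obs();print(o['tool_pos'],o['force'])"
```

```text
time_s: 3.62
tool_pos: [0.5302, 0.1795, 0.1377]
tool_rot: [-180.0, -0.0, -5.3]
force: [-0.9, -0.0, 0.6]
grip_width: 0.0365
grasp_force: 0.0
[0.53019874 0.17945555 0.13768349] [-0.86683035 -0.00390833  0.61806048]
```

```bash
python3 -m jog '[{"dp":[0,0,0],"twist":0,"fingers":0.3},{"dp":[0,0,0],"twist":0,"fingers":0.3},{"dp":[0,0,0],"twist":0,"fingers":0.3},{"dp":[-0.2,0,-0.3],"twist":0,"fingers":0.3},{"dp":[-0.4,0,-0.6],"twist":0,"fingers":0.3},{"dp":[-0.66,0,-0.94],"twist":0,"fingers":0.3},{"dp":[-0.66,0,-0.94],"twist":0,"fingers":0.3},{"dp":[-0.66,0,-0.94],"twist":0,"fingers":0.3}]' 40; python3 look.py w4
```

```text
time_s: 4.62
tool_pos: [0.524, 0.1797, 0.1469]
tool_rot: [-180.0, -0.1, -5.3]
force: [5.6, 0.8, -6.1]
grip_width: 0.0299
grasp_force: 40.0
[0.52400586 0.17967214 0.1469015 ] [-1.79986398e+02 -6.40404628e-02 -5.34970535e+00]
1456 [0.52945252 0.17967614 0.16294533] [[0.52411199 0.16592313 0.15402807]
 [0.55659315 0.19407812 0.22967306]]
```

```bash
python3 -m jog '[{"dp":[0,0,0],"twist":-5,"fingers":0.3},{"dp":[0,0,0],"twist":-10,"fingers":0.3},{"dp":[0,0,0],"twist":-15,"fingers":0.3},{"dp":[0,0,0],"twist":-20,"fingers":0.3},{"dp":[0,0,0],"twist":-20,"fingers":0.3}]' 30; python3 -c "
from cell import env;o=env.get_obs();print(o['tool_pos'],o['tool_rot'],o['force'],o['wrist_torque'])"
```

```text
time_s: 5.3
tool_pos: [0.5244, 0.1785, 0.147]
tool_rot: [179.9, -0.1, 14.6]
force: [5.1, -0.1, -4.9]
grip_width: 0.0317
grasp_force: 30.0
[0.52436748 0.17852377 0.14697753] [ 1.79897225e+02 -5.25291091e-02  1.46037760e+01] [ 5.10548672 -0.12150038 -4.85309601] [-0.70198911 -1.33076238 -0.32591955]
```

```bash
python3 -m jog '[{"dp":[0,0,0],"twist":-7,"fingers":0.3},{"dp":[0,0,0],"twist":-14,"fingers":0.3},{"dp":[0,0,0],"twist":-21,"fingers":0.3},{"dp":[0,0,0],"twist":-28,"fingers":0.3},{"dp":[0,0,0],"twist":-28,"fingers":0.3}]' 30; python3 -c "
from cell import env;o=env.get_obs();print(o['tool_pos'],o['tool_rot'],o['force'],o['wrist_torque'])"
python3 - <<'E'
from h import *
c=cam('wrist'); cv2.imwrite('pics/w5.png',cv2.resize(c['pixels'][130:384,100:420],(640,508)))
E
```

```text
time_s: 5.92
tool_pos: [0.5232, 0.1783, 0.1469]
tool_rot: [180.0, 0.2, 42.5]
force: [0.6, -3.8, -0.3]
grip_width: 0.0342
grasp_force: 30.0
[0.52315318 0.17827588 0.14688392] [1.79960743e+02 1.55023881e-01 4.25035865e+01] [ 0.56946337 -3.78852722 -0.32786144] [-1.48639931 -0.25754795 -0.31396258]
```

View pics/w5.png

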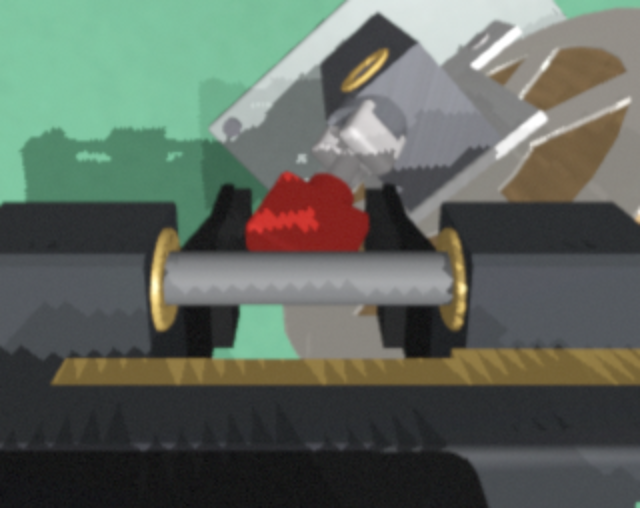

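The wing (305,215) has turned with the fingers, and the spring load is off the tool, so the pin rests on the collar. Releasing.

```bash
python3 -m jog '[{"dp":[0,0,0],"twist":0,"fingers":0.5},{"dp":[0,0,0],"twist":0,"fingers":0.5},{"dp":[0,0,-3],"twist":0,"fingers":0.5},{"dp":[0,0,-7],"twist":0,"fingers":0.5},{"dp":[0,0,-11],"twist":0,"fingers":0.5},{"dp":[0,0,-11],"twist":0,"fingers":0.5}]'
cat > wing.py <<'E'
from h import *
c=cam('wrist'); cv2.imwrite('pics/wing.png',c['pixels'])
P=cloud(c);h=cv2.cvtColor(c['pixels'],cv2.COLOR_BGR2HSV)
s=((h[...,0]<8)|(h[...,0]>172))&(h[...,1]>150)&(h[...,2]>60)&(P[...,2]<.2)&(P[...,2]>.12)
yaw=np.radians(-5.24);o=np.array([.559,.1234,.103]);R=np.array([[np.cos(yaw),-np.sin(yaw),0],[np.sin(yaw),np.cos(yaw),0],[0,0,1]])
S=(P[s]-o)@R*1000
a=np.array([-np.sin(.6109),0,np.cos(.6109)]); e=np.array([np.cos(.6109),0,np.sin(.6109)])
A=S@a; X=S@e; Y=S[:,1]-54
print('axial',np.percentile(A,[2,50,98])); t=A>np.percentile(A,97)-3
r=cv2.minAreaRect(np.c_[X,Y][t].astype(np.float32)); print('top face e,y mm',r, t.sum())
d=cv2.fitLine(np.c_[X,Y][t].astype(np.float32),2,0,.01,.01).ravel(); print('line',d,'theta',np.degrees(np.arctan2(-d[0],d[1]))%180)
print(env.get_obs()['tool_pos'],env.get_obs()['tool_rot'])
E
python3 wing.py
```

```text
time_s: 6.72
tool_pos: [0.5245, 0.1828, 0.2605]
tool_rot: [179.9, -0.4, 42.8]
force: [0.1, 0.5, -0.7]
grip_width: 0.0437
grasp_force: 0.0
axial [49.51827248 67.64477385 75.15186524]
top face e,y mm ((0.6898488402366638, -0.03779125213623047), (11.811432838439941, 28.611825942993164), 18.22203826904297) 275
line [ 0.2878161  -0.9576857   1.5546485   0.38745868] theta 16.727264
[0.52360896 0.18187285 0.25843749] [ 1.79973396e+02 -1.74074656e-01  4.27547788e+01]
```

```bash
python3 -c "
import cv2;i=cv2.imread('pics/wing.png');cv2.imwrite('pics/wing2.png',cv2.resize(i[80:280,150:400],(750,600)))"
```

```text
(no output)
```

View pics/wing2.png

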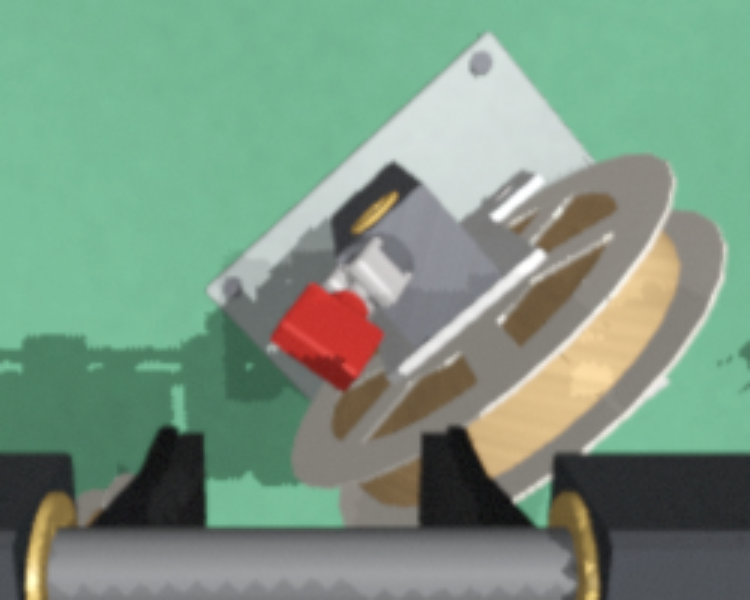

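The picture shows the wing (330,335) still along the axle: it slipped in the fingers and dropped back in. Gripping its ends can't follow the leaning turn, so I'll pinch across its thickness. There both contact edges stay in the pads' planes all the way round.

```bash
python3 -m jog '[{"dp":[0.4,0.4,0],"twist":-10,"fingers":0.48},{"dp":[0.4,0.4,0],"twist":-20,"fingers":0.48},{"dp":[0.4,0.4,3],"twist":-30,"fingers":0.48},{"dp":[0.4,0.4,6],"twist":-40,"fingers":0.48},{"dp":[0.4,0.4,8],"twist":-42,"fingers":0.48},{"dp":[0.4,0.4,8.5],"twist":-42,"fingers":0.48},{"dp":[0.4,0.4,8.5],"twist":-42,"fingers":0.48},{"dp":[0.4,0.4,8.5],"twist":-42,"fingers":0.48}]'; python3 wing.py
```

```text
time_s: 7.78
tool_pos: [0.5297, 0.18, 0.173]
tool_rot: [179.9, -0.0, 84.6]
force: [0.9, -0.3, 0.7]
grip_width: 0.0416
grasp_force: 0.0
axial [48.99351321 69.27588121 75.19496527]
top face e,y mm ((0.4988822937011719, 0.2765388488769531), (12.107054710388184, 29.553333282470703), 16.41263771057129) 638
line [ 0.26932934 -0.96304816  0.9251346   0.7082447 ] theta 15.624359
[0.52970408 0.18000162 0.1729512 ] [ 1.79901472e+02 -1.77529169e-02  8.46317383e+01]
```

```bash
python3 -m jog '[{"dp":[0,0,0],"twist":-10,"fingers":0.48},{"dp":[0,0,1.5],"twist":-12,"fingers":0.48},{"dp":[0,0,2.9],"twist":-12,"fingers":0.48},{"dp":[0,0,2.9],"twist":-12,"fingers":0.48},{"dp":[0,0,2.9],"twist":-12,"fingers":0.1},{"dp":[0,0,2.9],"twist":-12,"fingers":0.1},{"dp":[0,0,2.9],"twist":-12,"fingers":0.1},{"dp":[0,0,2.9],"twist":-12,"fingers":0.1}]' 40; python3 -c "
from cell import env;o=env.get_obs();print(o['tool_pos'],o['tool_rot'],o['force'],o['wrist_torque'])"
```

```text
time_s: 8.82
tool_pos: [0.5287, 0.1797, 0.1433]
tool_rot: [-180.0, 0.0, 96.7]
force: [-3.8, 0.3, 4.7]
grip_width: 0.0209
grasp_force: 39.9
[0.52873996 0.17974654 0.14329764] [-1.79970432e+02  2.56784872e-02  9.66789333e+01] [-3.83184366  0.34277297  4.74261856] [-0.13957492  0.37962647 -0.01502865]
```

```bash
python3 -m jog '[{"dp":[0.05,-0.22,-0.33],"twist":0,"fingers":0.1},{"dp":[0.1,-0.45,-0.66],"twist":0,"fingers":0.1},{"dp":[0.14,-0.67,-0.96],"twist":0,"fingers":0.1},{"dp":[0.14,-0.67,-0.96],"twist":0,"fingers":0.1},{"dp":[0.14,-0.67,-0.96],"twist":0,"fingers":0.1}]' 50; python3 wing.py; python3 -c "
from cell import env;o=env.get_obs();print(o['force'],o['wrist_torque'])"
```

```text
time_s: 9.45
tool_pos: [0.5226, 0.1801, 0.1525]
tool_rot: [180.0, 0.0, 96.7]
force: [4.4, 1.3, -7.0]
grip_width: 0.0202
grasp_force: 49.9
axial [63.6080325  80.01793258 86.12639507]
top face e,y mm ((-1.566169261932373, 6.545806884765625), (12.822288513183594, 16.462923049926758), 22.146657943725586) 492
line [ 0.38070056 -0.92469835 -0.8013008   7.181804  ] theta 22.37709
[0.52265285 0.18012181 0.15253349] [1.79963654e+02 1.52180371e-04 9.66538468e+01]
[ 4.64791585  2.08774955 -7.29219882] [ 0.28327569 -1.36713086  0.05980776]
```

Pulled out 11 mm. Turning now.

```bash
python3 -m jog '[{"dp":[0,0,0],"twist":-8,"fingers":0.1},{"dp":[0,0,0],"twist":-16,"fingers":0.1},{"dp":[0,0,0],"twist":-24,"fingers":0.1},{"dp":[0,0,0],"twist":-32,"fingers":0.1},{"dp":[0,0,0],"twist":-40,"fingers":0.1},{"dp":[0,0,0],"twist":-48,"fingers":0.1},{"dp":[0,0,0],"twist":-55,"fingers":0.1},{"dp":[0,0,0],"twist":-55,"fingers":0.1}]' 30; python3 wing.py; python3 -c "
from cell import env;o=env.get_obs();print(o['force'],o['wrist_torque'])"
```

```text
time_s: 10.5
tool_pos: [0.5223, 0.1808, 0.1529]
tool_rot: [180.0, -0.0, 151.6]
force: [2.0, 1.0, -3.2]
grip_width: 0.0145
grasp_force: 30.0
axial [63.95735258 83.54344156 85.03763872]
top face e,y mm ((-4.684969425201416, 0.7708663940429688), (11.937928199768066, 20.097820281982422), 69.8581771850586) 704
line [ 0.96116185 -0.27598524 -4.286795    1.4770024 ] theta 73.97927
[0.5222777  0.18081525 0.15290508] [ 1.79957815e+02 -2.07749548e-02  1.51564592e+02]
[ 1.17050942  1.75412901 -2.23292335] [ 0.69230959 -0.81010921  0.23303833]
```

```bash
python3 -m jog '[{"dp":[0,0,0],"twist":0,"fingers":0.4},{"dp":[0,0,0],"twist":0,"fingers":0.4},{"dp":[0,0,-4],"twist":0,"fingers":0.4},{"dp":[0,0,-9],"twist":0,"fingers":0.4},{"dp":[0,0,-14],"twist":0,"fingers":0.4},{"dp":[0,0,-15],"twist":0,"fingers":0.4}]'; python3 wing.py
```

```text
time_s: 11.3
tool_pos: [0.5231, 0.1813, 0.3061]
tool_rot: [179.8, 0.2, 151.6]
force: [0.1, -0.5, -1.6]
grip_width: 0.0343
grasp_force: 0.0
axial [61.63616731 83.01634141 84.92395074]
top face e,y mm ((0.30464935302734375, -0.26896190643310547), (11.054073333740234, 28.90558433532715), 70.45572662353516) 261
line [ 0.9407657 -0.3390575  0.6522721 -0.4513171] theta 70.18054
[0.52299802 0.18096588 0.30543524] [179.89489512   0.182942   151.62937974]
```

Parked: wing at 70°, about 10 mm out. Now to the axle.

```bash
python3 -m jog '[{"dp":[-3,-5,0],"twist":9,"fingers":0.6},{"dp":[-6,-10,0],"twist":18,"fingers":0.6},{"dp":[-9,-15,0],"twist":27,"fingers":0.6},{"dp":[-12,-20,0],"twist":36,"fingers":0.6},{"dp":[-15,-25,0],"twist":45,"fingers":0.6},{"dp":[-18,-30,0],"twist":54,"fingers":0.6},{"dp":[-21,-35,2],"twist":63,"fingers":0.6},{"dp":[-24,-40,4],"twist":67.5,"fingers":0.6}]'; python3 -c "
from cell import env;o=env.get_obs();print(o['tool_pos'],o['tool_rot'])"
```

```text
time_s: 12.35
tool_pos: [0.5428, -0.2876, 0.2605]
tool_rot: [-179.9, -0.0, 83.9]
force: [-0.3, 0.6, 0.2]
grip_width: 0.0521
grasp_force: 0.0
[ 0.54277856 -0.2876041   0.26046411] [-1.79862717e+02 -1.13118020e-02  8.39405253e+01]
```

```bash
python3 -m jog '[{"dp":[-5,1.2,1],"twist":0,"fingers":0.6},{"dp":[-10.3,2.5,3],"twist":0,"fingers":0.6},{"dp":[-10.3,2.5,6],"twist":0,"fingers":0.6},{"dp":[-10.3,2.5,7],"twist":0,"fingers":0.6},{"dp":[-10.3,2.5,7],"twist":0,"fingers":0.6}]'
cat > ax.py <<'E'
from h import *
c=cam('wrist'); cv2.imwrite('pics/ax.png',cv2.resize(c['pixels'],(640,480)))
P=cloud(c);h=cv2.cvtColor(c['pixels'],cv2.COLOR_BGR2HSV)
o=env.get_obs();print(o['tool_pos'],o['tool_rot'])
a=(abs(P[...,0]-.56)<.06)&(P[...,1]<-.23)&(P[...,1]>-.42)&(P[...,2]>.048)&(P[...,2]<.075)
g=a&(h[...,1]<60)&(h[...,2]>90)&(P[...,2]<.057); d=a&(h[...,2]<80)
for n,m in(('shaft',g),('handle',d)):
    q=P[m]; print(n,m.sum(),q.mean(0),np.percentile(q,[1,99],axis=0)); f=cv2.fitLine(q[:,:2].astype(np.float32),2,0,.01,.01).ravel(); print(f,'yaw of x-axis perp',np.degrees(np.arctan2(f[0],f[1])))
E
python3 ax.py
```

```text
time_s: 12.98
tool_pos: [0.5578, -0.3893, 0.1916]
tool_rot: [-179.9, -0.1, 84.3]
force: [0.6, 0.5, 0.7]
grip_width: 0.0524
grasp_force: 0.0
[ 0.55846614 -0.38957477  0.19293243] [-1.79996308e+02 -6.90006541e-03  8.42626903e+01]
shaft 1264 [ 0.56870774 -0.30551458  0.05262088] [[ 0.55481684 -0.38153123  0.04872294]
 [ 0.57727841 -0.25078918  0.05599627]]
[ 0.09249093  0.99571353  0.56870776 -0.30551457] yaw of x-axis perp 5.3069243
handle 570 [ 0.56155428 -0.3736168   0.05711225] [[ 0.54997541 -0.39261208  0.05005425]
 [ 0.57347089 -0.35587292  0.06074335]]
[ 0.11138804  0.993777    0.5615543  -0.3736168 ] yaw of x-axis perp 6.3953357
```

View pics/ax.png

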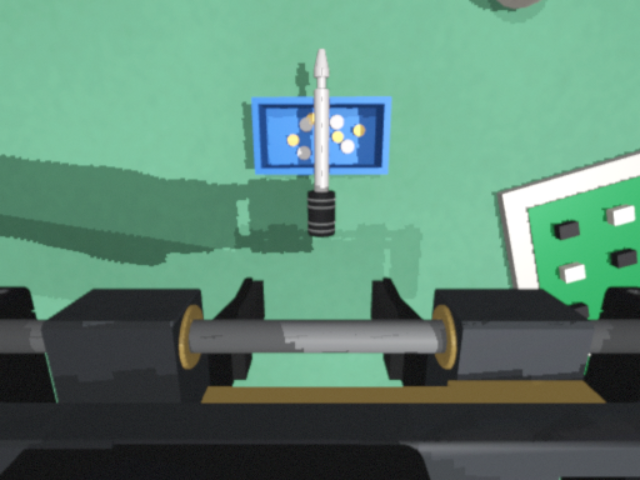

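The wrist view shows the axle tip at (321,55), handle at (321,215), centred between the fingers and already in line with the tool.

```bash
python3 -m jog '[{"dp":[0.4,0.2,5],"twist":0,"fingers":0.6},{"dp":[0.4,0.2,10],"twist":0,"fingers":0.6},{"dp":[0.4,0.2,14],"twist":0,"fingers":0.6},{"dp":[0.4,0.2,16.3],"twist":0,"fingers":0.6},{"dp":[0.4,0.2,16.3],"twist":0,"fingers":0.6},{"dp":[0.4,0.2,16.3],"twist":0,"fingers":0.2},{"dp":[0.4,0.2,16.3],"twist":0,"fingers":0.2},{"dp":[0.4,0.2,16.3],"twist":0,"fingers":0.2}]' 50; python3 -m jog '[{"dp":[0,0,0],"twist":0,"fingers":0.2},{"dp":[0,0,0],"twist":0,"fingers":0.2},{"dp":[0,0,-1],"twist":0,"fingers":0.2},{"dp":[0,0,-2.5],"twist":0,"fingers":0.2},{"dp":[0,0,-5],"twist":0,"fingers":0.2},{"dp":[0,0,-7.5],"twist":0,"fingers":0.2},{"dp":[0,0,-7.5],"twist":0,"fingers":0.2},{"dp":[0,0,-7.5],"twist":0,"fingers":0.2}]' 50
cat > ax2.py <<'E'
from h import *
c=cam('wrist'); cv2.imwrite('pics/ax2.png',cv2.resize(c['pixels'],(640,480)))
P=cloud(c);h=cv2.cvtColor(c['pixels'],cv2.COLOR_BGR2HSV)
o=env.get_obs();print(o['tool_pos'],o['tool_rot'],o['force'],o['grip_width'])
yaw=np.radians(o['tool_rot'][2]); f=np.array([np.cos(yaw),np.sin(yaw),0]); s=np.array([np.sin(yaw),-np.cos(yaw),0])
Q=P-o['tool_pos']; X=Q@f; Y=Q@s; Z=Q[...,2]
m=(X>.045)&(X<.15)&(abs(Y)<.02)&(Z>-.01)&(Z<.06)&(h[...,1]<70)
x,y,z=X[m],Y[m],Z[m]; print(m.sum(),'x range',x.min(),np.percentile(x,99.5))
print('lateral: y = %.4f + %.4f x'%tuple(np.polyfit(x,y,1)[::-1]))
b=np.arange(.045,.13,.01); tops=[np.percentile(z[(x>=k)&(x<k+.01)],90) if ((x>=k)&(x<k+.01)).any() else 0 for k in b]; mids=[(y[(x>=k)&(x<k+.01)].min()+y[(x>=k)&(x<k+.01)].max())/2 if ((x>=k)&(x<k+.01)).any() else 0 for k in b]
print('tops',np.round(tops,4)); print('mids',np.round(mids,4))
E
python3 ax2.py
```

```text
time_s: 14.02
tool_pos: [0.5612, -0.3875, 0.0309]
tool_rot: [179.9, 0.1, 84.2]
force: [0.8, -0.6, 0.2]
grip_width: 0.0298
grasp_force: 0.0
time_s: 15.02
tool_pos: [0.56, -0.3869, 0.104]
tool_rot: [-179.9, 0.0, 84.2]
force: [-0.1, -0.4, -1.8]
grip_width: 0.0228
grasp_force: 50.0
[ 0.55970364 -0.38684697  0.1034329 ] [-1.79899439e+02 -2.62830165e-02  8.41660131e+01] [-0.75225448 -0.75378209 -1.7254582 ] 0.022856699533094275
4202 x range 0.045030582085310536 0.12113851741411787
lateral: y = -0.0001 + -0.0007 x
tops [0.0239 0.0237 0.0238 0.0236 0.0237 0.0234 0.0234 0.0225 0.    ]
mids [-0.     -0.     -0.0003 -0.0003 -0.0002 -0.0002 -0.0002 -0.0002  0.    ]
```

Run:
```python
from h import *
c=pickle.load(open('top.pkl','rb')); print(onz(c,472/1.5625,371/1.5625,.095),onz(c,517/1.5625,216/1.5625,.1), onz(c,492/1.5625,397/1.5625,.05))
c=pickle.load(open('w1.pkl','rb')); print(onz(c,305/1.5625,235/1.5625,.095))
# bush in w1: brass
for k in ['w1','w2']:
    c=pickle.load(open(k+'.pkl','rb')); P=cloud(c);h=cv2.cvtColor(c['pixels'],cv2.COLOR_BGR2HSV)
    m=(h[...,0]>15)&(h[...,0]<32)&(h[...,1]>140)&(abs(P[...,0]-.556)<.03)&(abs(P[...,1]-.094)<.02)&(abs(P[...,2]-.103)<.02)
    if m.sum()>5: print(k,m.sum(),P[m].mean(0),P[m].min(0),P[m].max(0))
```

```text
[ 0.41199978 -0.09115651  0.095     ] [ 0.73739173 -0.18970041  0.1       ] [ 0.35858963 -0.1357839   0.05      ]
[ 0.41772039 -0.09554976  0.095     ]
w1 79 [0.55637005 0.09522873 0.10216929] [0.54642095 0.09204269 0.09545213] [0.56444126 0.102713   0.1127697 ]
```

```bash
python3 -m jog '[{"dp":[1.5,-0.3,-2],"twist":0,"fingers":0.2},{"dp":[5,-0.8,-3],"twist":0,"fingers":0.2},{"dp":[10,-1.6,-3],"twist":0,"fingers":0.2},{"dp":[15,-2.4,-3],"twist":-0.6,"fingers":0.2},{"dp":[20,-3.2,-3],"twist":-0.6,"fingers":0.2},{"dp":[25,-4,-3],"twist":-0.6,"fingers":0.2},{"dp":[29,-4.6,-2],"twist":-0.6,"fingers":0.2},{"dp":[31,-5,0],"twist":-0.6,"fingers":0.2}]' 50;  python3 -m jog '[{"dp":[0.5,0,1],"twist":0,"fingers":0.2},{"dp":[1,0,1.8],"twist":0,"fingers":0.2},{"dp":[1,0,1.8],"twist":0,"fingers":0.2},{"dp":[1,0,1.8],"twist":0,"fingers":0.2},{"dp":[1,0,1.8],"twist":0,"fingers":0.2}]' 50
cat > fit.py <<'E'
from h import *
o=env.get_obs(); yaw=np.radians(-5.24);O=np.array([.559,.1234]);R=np.array([[np.cos(yaw),-np.sin(yaw)],[np.sin(yaw),np.cos(yaw)]])
print('TCP in stand mm',(o['tool_pos'][:2]-O)@R*1000,'z',o['tool_pos'][2]*1000,o['tool_rot'],o['force'],o['wrist_torque'])
E
python3 fit.py; python3 ax2.py
```

```text
time_s: 16.08
tool_pos: [0.5425, -0.0692, 0.1059]
tool_rot: [179.9, 0.0, 85.0]
force: [-0.1, -1.7, -1.9]
grip_width: 0.0228
grasp_force: 50.0
time_s: 16.7
tool_pos: [0.5436, -0.0643, 0.0869]
tool_rot: [180.0, 0.0, 84.7]
force: [-1.0, -0.1, -0.6]
grip_width: 0.0225
grasp_force: 50.0
TCP in stand mm [   1.75982462 -188.29189233] z 86.91344868983603 [1.79964409e+02 8.95728596e-03 8.46999230e+01] [-1.02442777 -0.13704379 -0.58808159] [-0.10679145 -0.11012823 -0.00332158]
[ 0.54350612 -0.06412449  0.08687286] [1.79967133e+02 7.96040913e-03 8.47117921e+01] [-0.38574786 -0.14639018 -1.96566954] 0.02288920506127896
4220 x range 0.045025927365746725 0.12107127803526657
lateral: y = -0.0003 + -0.0004 x
tops [0.0234 0.0234 0.0233 0.0232 0.0232 0.0231 0.0229 0.022  0.    ]
mids [-0.0003 -0.0003 -0.0005 -0.0005 -0.0005 -0.0004 -0.0004 -0.0004  0.    ]
```

View pics/ax2.png

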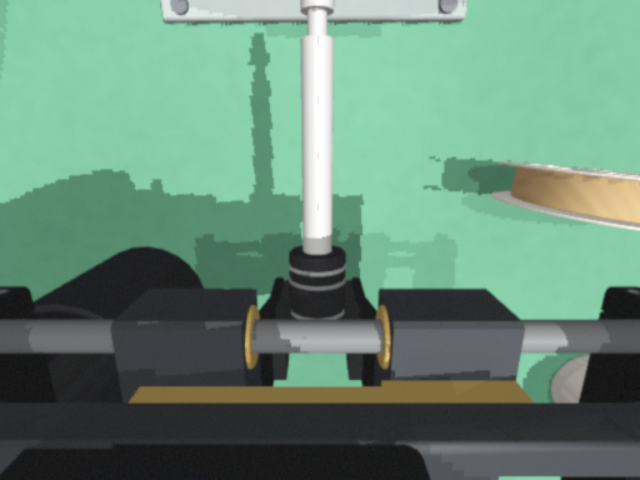

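The axle (317,40–320) runs straight ahead, and the stand base edge is at the top (315,18).

```bash
python3 -m jog '[{"dp":[0,-0.13,0.12],"twist":0,"fingers":0.2},{"dp":[0,-0.13,0.12],"twist":0,"fingers":0.2},{"dp":[1,-0.13,0.12],"twist":0,"fingers":0.2},{"dp":[2,-0.13,0.12],"twist":0,"fingers":0.2},{"dp":[3,-0.13,0.12],"twist":0,"fingers":0.2},{"dp":[4,-0.13,0.12],"twist":0,"fingers":0.2},{"dp":[4.8,-0.13,0.12],"twist":0,"fingers":0.2},{"dp":[4.8,-0.13,0.12],"twist":0,"fingers":0.2}]' 50; python3 fit.py
```

```text
time_s: 17.75
tool_pos: [0.5464, -0.0144, 0.0854]
tool_rot: [180.0, -0.0, 84.9]
force: [0.4, 0.8, -0.2]
grip_width: 0.0225
grasp_force: 50.0
TCP in stand mm [ 1.78781342e-02 -1.38418418e+02] z 85.42141296385397 [ 1.79988468e+02 -2.97489445e-02  8.48581400e+01] [ 0.36096558  0.83388366 -0.19015673] [ 0.12760293 -0.06101579 -0.04431311]
```

```bash
python3 -m jog '[{"dp":[0.7,0,0],"twist":0,"fingers":0.2},{"dp":[1.4,0,0],"twist":0,"fingers":0.2},{"dp":[2.1,0,0],"twist":0,"fingers":0.2},{"dp":[2.8,0,0],"twist":0,"fingers":0.2},{"dp":[3.5,0,0],"twist":0,"fingers":0.2},{"dp":[3.5,0,0],"twist":0,"fingers":0.2}]' 50; python3 fit.py
```

```text
time_s: 18.5
tool_pos: [0.5496, 0.0203, 0.0854]
tool_rot: [180.0, -0.0, 84.8]
force: [0.9, 0.6, -0.0]
grip_width: 0.0229
grasp_force: 50.0
TCP in stand mm [ 5.17556496e-02 -1.03550986e+02] z 85.41094325617117 [ 1.79981811e+02 -4.70733583e-02  8.48250553e+01] [ 0.85165077  0.63557504 -0.03161186] [ 0.00961995 -0.10872446 -0.01988986]
```

```bash
python3 -m jog '[{"dp":[0.7,0,0],"twist":0,"fingers":0.2},{"dp":[1.4,0,0],"twist":0,"fingers":0.2},{"dp":[2.1,0,0],"twist":0,"fingers":0.2},{"dp":[2.8,0,0],"twist":0,"fingers":0.2},{"dp":[3.5,0,0],"twist":0,"fingers":0.2},{"dp":[3.5,0,0],"twist":0,"fingers":0.2}]' 50; python3 fit.py
python3 - <<'E'
from h import *
c=cam('wrist'); cv2.imwrite('pics/w9.png',cv2.resize(c['pixels'],(640,480)))
E
```

```text
time_s: 19.25
tool_pos: [0.5527, 0.0559, 0.0854]
tool_rot: [180.0, -0.1, 84.9]
force: [0.3, 0.6, -2.5]
grip_width: 0.023
grasp_force: 50.0
TCP in stand mm [ -0.15675955 -67.81834213] z 85.40863842313925 [ 1.79989364e+02 -9.98089633e-02  8.48577671e+01] [ 0.31096158  0.55010783 -2.5301005 ] [ 0.08075203 -0.07501944 -0.00811705]
```

View pics/w9.png

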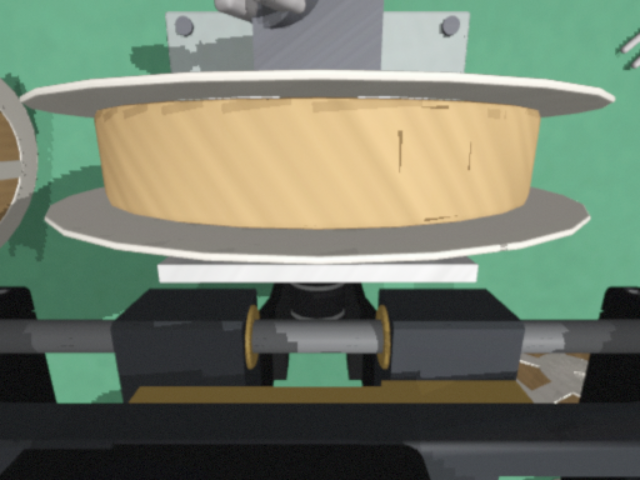

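The handle (317,290) is just short of the near plate (white bar at row 270). I'll release here and push it home from behind, keeping the gripper body clear of the plate.

```bash
python3 -m jog '[{"dp":[0,0,0],"twist":0,"fingers":0.5},{"dp":[0,0,0],"twist":0,"fingers":0.5},{"dp":[-2,0,0],"twist":0,"fingers":0.5},{"dp":[-4,0,0],"twist":0,"fingers":0.5},{"dp":[-4,0,0],"twist":0,"fingers":0},{"dp":[-4,0,0],"twist":0,"fingers":0},{"dp":[-4,0,0],"twist":0,"fingers":0},{"dp":[-3,0,0],"twist":0,"fingers":0}]' 20; python3 -m jog '[{"dp":[0.4,0,0],"twist":0,"fingers":0},{"dp":[0.8,0,0],"twist":0,"fingers":0},{"dp":[1.2,0,0],"twist":0,"fingers":0},{"dp":[1.5,0,0],"twist":0,"fingers":0},{"dp":[1.8,0,0],"twist":0,"fingers":0},{"dp":[1.8,0,0],"twist":0,"fingers":0}]'; python3 fit.py
```

```text
time_s: 20.3
tool_pos: [0.55, 0.0244, 0.0853]
tool_rot: [180.0, 0.0, 84.7]
force: [-0.3, 0.3, -0.0]
grip_width: 0.0115
grasp_force: 0.0
time_s: 21.05
tool_pos: [0.5516, 0.0418, 0.0853]
tool_rot: [-180.0, 0.0, 84.8]
force: [-0.3, -3.1, 0.5]
grip_width: 0.0
grasp_force: 1.2
TCP in stand mm [ 4.54642128e-02 -8.19512919e+01] z 85.27928151749184 [-1.79996121e+02  3.07764659e-02  8.47538380e+01] [-0.25780369 -3.05543118  0.50330092] [-0.49005847 -0.03959896 -0.0072487 ]
```

```bash
for i in 1 2; do python3 -m jog '[{"dp":[0.1,0,0],"twist":0,"fingers":0},{"dp":[0.2,0,0],"twist":0,"fingers":0},{"dp":[0.2,0,0],"twist":0,"fingers":0}]' | grep -E "force"; python3 fit.py; done
```

```text
force: [-0.4, -4.1, 0.9]
grasp_force: 2.0
TCP in stand mm [ 1.02410843e-02 -8.01081485e+01] z 85.25632729737706 [-1.79988865e+02  4.20847474e-02  8.47514510e+01] [-0.37642911 -4.08167539  0.91056443] [-0.86298981 -0.02141448  0.00562521]
force: [-1.0, -8.0, 3.3]
grasp_force: 3.9
TCP in stand mm [ 4.35303806e-02 -8.01634951e+01] z 85.25957613873375 [-179.95367956    0.21183552   84.68019052] [-1.03615473 -7.98562353  3.33204803] [-1.62142244  0.29475077  0.01448205]
```

```bash
python3 -m jog '[{"dp":[0.15,0,0],"twist":0,"fingers":0},{"dp":[0.3,0,0],"twist":0,"fingers":0},{"dp":[0.3,0,0],"twist":0,"fingers":0}]' | grep -E "force"; python3 fit.py
python3 -m jog '[{"dp":[-2,0,0],"twist":0,"fingers":0},{"dp":[-5,0,-4],"twist":0,"fingers":0},{"dp":[-7,0,-10],"twist":0,"fingers":0},{"dp":[-7,0,-14],"twist":0,"fingers":0},{"dp":[-7,0,-14],"twist":0,"fingers":0}]'
python3 - <<'E'
from h import *
yaw=np.radians(-5.24);O=np.array([.559,.1234,0]);R=np.array([[np.cos(yaw),-np.sin(yaw),0],[np.sin(yaw),np.cos(yaw),0],[0,0,1]])
for n in ['wrist','scene','top']:
    c=cam(n); pickle.dump(c,open('h_'+n+'.pkl','wb')); S=(cloud(c)-O)@R*1000; h=cv2.cvtColor(c['pixels'],cv2.COLOR_BGR2HSV)
    m=(abs(S[...,0])<14)&(abs(S[...,2]-103)<15)&(S[...,1]<-24)&(S[...,1]>-90)
    d=m&(h[...,2]<90)
    if d.sum()>5: print(n,d.sum(),'handle y',np.percentile(S[d][:,1],[1,50,99]),'z',np.percentile(S[d][:,2],[1,99]))
    t=(abs(S[...,0])<10)&(abs(S[...,2]-103)<10)&(S[...,1]>67)&(S[...,1]<100)
    if t.sum()>2: print(n,'tip',t.sum(),np.percentile(S[t][:,1],[2,50,98]),S[t].mean(0))
cv2.imwrite('pics/h.png',pickle.load(open('h_wrist.pkl','rb'))['pixels'])
E
```

```text
force: [-3.1, -13.0, 5.2]
grasp_force: 6.5
TCP in stand mm [  0.0924177  -80.12298034] z 85.19000560265346 [-179.9032243     0.45560791   84.58326511] [ -3.07957868 -12.97731758   5.16015671] [-2.63433201  0.55236688  0.05397352]
time_s: 22.8
tool_pos: [0.5483, -0.0189, 0.2288]
tool_rot: [179.6, -0.1, 84.8]
force: [1.0, -0.4, -0.2]
grip_width: 0.0006
grasp_force: 0.0
wrist 586 handle y [-67.08969794 -47.91542611 -25.02398862] z [104.54874594 116.4183083 ]
scene 123 handle y [-66.78166771 -48.09199148 -29.63801755] z [ 96.52814909 116.91283778]
scene tip 13 [67.18170476 70.35428776 75.48061443] [  0.75603042  71.09965412 106.48119979]
top 89 handle y [-67.58711671 -48.63812767 -25.16294773] z [ 99.4665014  116.45253597]
top tip 7 [69.81688181 73.12454092 76.69476341] [ -3.01757133  72.84869481 108.25617686]
```

The handle spans y −67.5 to −30 and the tip is at +77, so the axle is home. Back to the plunger.

```bash
python3 -m jog '[{"dp":[2,-0.5,-4],"twist":-9,"fingers":0.4},{"dp":[6,-1.3,-7],"twist":-18,"fingers":0.4},{"dp":[10.5,-2.3,-7],"twist":-27,"fingers":0.4},{"dp":[15,-3.4,-7],"twist":-36,"fingers":0.4},{"dp":[19.7,-4.4,-7],"twist":-45,"fingers":0.4},{"dp":[19.7,-4.4,-7],"twist":-54,"fingers":0.4},{"dp":[19.7,-4.4,-7],"twist":-63,"fingers":0.4},{"dp":[19.7,-4.4,-7],"twist":-67,"fingers":0.4}]'; python3 -m jog '[{"dp":[0,0,3],"twist":0,"fingers":0.4},{"dp":[0,0,7],"twist":0,"fingers":0.4},{"dp":[0,0,10],"twist":0,"fingers":0.4},{"dp":[0,0,10],"twist":0,"fingers":0.4},{"dp":[0,0,10],"twist":0,"fingers":0.4}]'; python3 wing.py; python3 fit.py
```

```text
time_s: 23.95
tool_pos: [0.519, 0.1803, 0.2936]
tool_rot: [-180.0, -0.2, 152.1]
force: [-0.5, -0.5, 0.2]
grip_width: 0.0349
grasp_force: 0.0
time_s: 24.58
tool_pos: [0.52, 0.1803, 0.1958]
tool_rot: [180.0, -0.0, 151.8]
force: [0.1, 0.5, 0.5]
grip_width: 0.0353
grasp_force: 0.0
axial [61.80907189 83.3201475  84.9236445 ]
top face e,y mm ((-0.02870655059814453, -0.18947696685791016), (11.541178703308105, 29.196910858154297), 71.41075897216797) 661
line [ 0.948018   -0.31821662  0.37832314 -0.31172144] theta 71.44489
[0.52038245 0.18035489 0.19632713] [1.79920753e+02 3.11081482e-02 1.51801674e+02]
TCP in stand mm [-43.65772462  53.1900128 ] z 196.327126327846 [1.79920753e+02 3.11081482e-02 1.51801674e+02] [ 0.31200562 -0.1361864  -0.55472904] [ 0.06923878 -0.12979606 -0.01457995]
```

```bash
python3 -m jog '[{"dp":[-0.1,0.15,2],"twist":0,"fingers":0.4},{"dp":[-0.1,0.15,4.4],"twist":0,"fingers":0.4},{"dp":[-0.1,0.15,4.4],"twist":0,"fingers":0.4},{"dp":[-0.1,0.15,4.4],"twist":0,"fingers":0.05},{"dp":[-0.1,0.15,4.4],"twist":0,"fingers":0.05},{"dp":[-0.1,0.15,4.4],"twist":0,"fingers":0.05},{"dp":[-0.1,0.15,4.4],"twist":0,"fingers":0.05}]' 40; python3 fit.py
```

```text
time_s: 25.5
tool_pos: [0.5221, 0.1811, 0.1522]
tool_rot: [179.9, 0.1, 151.8]
force: [-0.3, 0.9, 2.8]
grip_width: 0.0144
grasp_force: 40.0
TCP in stand mm [-42.00223755  54.13795337] z 152.16793400092212 [1.79906531e+02 6.02456119e-02 1.51806559e+02] [-0.2800635   0.91912304  2.75781418] [ 0.48390315 -0.23877223  0.28829222]
```

```bash
python3 -m jog '[{"dp":[0.1,-0.04,-0.16],"twist":0,"fingers":0.05},{"dp":[0.1,-0.04,-0.18],"twist":0,"fingers":0.05},{"dp":[0.1,-0.04,-0.18],"twist":8,"fingers":0.05},{"dp":[0.1,-0.04,-0.18],"twist":16,"fingers":0.05},{"dp":[0.1,-0.04,-0.18],"twist":24,"fingers":0.05},{"dp":[0.1,-0.04,-0.18],"twist":32,"fingers":0.05},{"dp":[0.1,-0.04,-0.18],"twist":40,"fingers":0.05},{"dp":[0.1,-0.04,-0.18],"twist":40,"fingers":0.05}]' 35; python3 fit.py; python3 wing.py
```

```text
time_s: 26.5
tool_pos: [0.5221, 0.182, 0.1537]
tool_rot: [179.7, -0.0, 111.7]
force: [5.6, 4.1, -3.4]
grip_width: 0.0197
grasp_force: 35.0
TCP in stand mm [-42.09254084  54.93843895] z 153.7070455586803 [ 1.79712973e+02 -4.92488385e-02  1.11736017e+02] [ 5.6128181   4.14079736 -3.35209902] [ 1.10838811 -1.64414206  0.24589903]
axial [63.39481608 81.54249386 84.72626217]
top face e,y mm ((-3.9223780632019043, 5.069877624511719), (12.630315780639648, 16.92516326904297), 36.15194320678711) 552
line [ 0.53343624 -0.8458403  -2.9394312   5.611917  ] theta 32.237915
[0.52210394 0.18198899 0.15369539] [ 1.79713989e+02 -5.84741193e-02  1.11786833e+02]
```

```bash
python3 -m jog '[{"dp":[0.03,-0.05,-0.08],"twist":0,"fingers":0.05},{"dp":[0.03,-0.05,-0.08],"twist":7,"fingers":0.05},{"dp":[0.03,-0.05,-0.08],"twist":14,"fingers":0.05},{"dp":[0.03,-0.05,-0.08],"twist":21,"fingers":0.05},{"dp":[0.03,-0.05,-0.08],"twist":28,"fingers":0.05},{"dp":[0.03,-0.05,-0.08],"twist":30,"fingers":0.05},{"dp":[0.03,-0.05,-0.08],"twist":30,"fingers":0.05}]' 35; python3 fit.py; python3 wing.py
```

```text
time_s: 27.42
tool_pos: [0.5232, 0.1812, 0.155]
tool_rot: [179.6, -0.2, 81.7]
force: [8.4, 2.6, -2.5]
grip_width: 0.0211
grasp_force: 35.0
TCP in stand mm [-40.94711389  54.26203642] z 154.95576644904503 [179.60247596  -0.18222999  81.71897101] [ 8.43340963  2.64301895 -2.49524556] [ 0.70074655 -2.32767412  0.11771216]
axial [62.65701476 77.21095264 84.46836482]
top face e,y mm ((0.8243002891540527, 7.062291145324707), (11.729583740234375, 16.548473358154297), 3.093325614929199) 464
line [0.04624286 0.9989302  1.1055051  7.6175737 ] theta 177.34953
[0.52318324 0.18118708 0.15493814] [179.60453394  -0.18714859  81.73414785]
```

```bash
python3 -m jog '[{"dp":[0,0.15,0.22],"twist":0,"fingers":0.05},{"dp":[0.02,0.32,0.45],"twist":0,"fingers":0.05},{"dp":[0.02,0.32,0.45],"twist":0,"fingers":0.05},{"dp":[0.02,0.32,0.45],"twist":0,"fingers":0.5},{"dp":[0.02,0.32,0.45],"twist":0,"fingers":0.5},{"dp":[0.02,0.1,-3],"twist":0,"fingers":0.5},{"dp":[0.02,0,-8],"twist":0,"fingers":0.5},{"dp":[0.02,0,-10],"twist":0,"fingers":0.5}]' 35; python3 fit.py; python3 wing.py
```

```text
time_s: 28.48
tool_pos: [0.5198, 0.1813, 0.2562]
tool_rot: [179.9, 0.0, 81.8]
force: [-0.1, -0.6, -0.6]
grip_width: 0.0434
grasp_force: 0.0
TCP in stand mm [-44.29913204  54.09079575] z 256.1777907647414 [1.79925016e+02 5.01955235e-03 8.17745293e+01] [-0.0869623  -0.58992971 -0.58180856] [-0.03116414 -0.04919978  0.01362282]
axial [53.77746704 74.40733663 79.52437607]
top face e,y mm ((0.5647754669189453, 0.2770833969116211), (29.424388885498047, 11.503767013549805), 86.31871795654297) 316
line [0.04352918 0.99905217 1.1688981  0.5954443 ] theta 177.50517
[0.52067696 0.18148504 0.25760817] [ 1.79802055e+02 -3.30366177e-02  8.17638854e+01]
```

```bash
python3 -m jog '[{"dp":[0,0,-4],"twist":0,"fingers":0.5},{"dp":[0,0,-6],"twist":0,"fingers":0.5},{"dp":[0,0,-6],"twist":0,"fingers":0.5},{"dp":[0,0,-6],"twist":0,"fingers":0.5},{"dp":[0,0,-6],"twist":0,"fingers":0.5}]' >/dev/null; python3 wing.py | head -1
python3 - <<'E'
from h import *
yaw=np.radians(-5.24);O=np.array([.559,.1234,0]);R=np.array([[np.cos(yaw),-np.sin(yaw),0],[np.sin(yaw),np.cos(yaw),0],[0,0,1]])
c=cam('scene'); S=(cloud(c)-O)@R*1000; h=cv2.cvtColor(c['pixels'],cv2.COLOR_BGR2HSV)
d=(abs(S[...,0])<14)&(abs(S[...,2]-103)<15)&(S[...,1]<-24)&(S[...,1]>-90)&(h[...,2]<90)
print(np.percentile(S[d][:,1],[1,50,99]))
E
```

```text
axial [53.61542348 74.06148903 79.57387431]
[-66.7969301  -48.14792637 -27.85158711]
```

Axle still home (handle rear at −66.8, as before), plunger about 4.4 mm out, in the groove. Handing in.

```bash
python3 -c "
from cell import env; print(env.sign_off())"
```

```text
the job is handed in; nothing more can be done
None
```

The axle is through the bush, reel and lock block with its handle home, the plunger is turned back and sits about 4.4 mm out (in the groove), and the job was handed in at about 30 s; sign-off gave no verdict.

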